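Sweep the cut rhubarb off the board into the tray

ROBOT

A 6-joint arm with a two-finger parallel gripper is mounted at the origin on the work surface. World frame = base frame: x ahead of the robot, y to its left, z up, the work surface at z = 0. Lengths are in m, angles in rad, forces in N, time in s.
With the tool pointing down it reaches from about 0.3 to 0.775 m from the base axis. Payload 14.6 kg.
Tool frame: the origin (TCP) lies at the very end of the fingers, on their centre line; the grasp point (between the pads) lies 19 mm behind it; z points along the fingers, y is the line along which they close (so a half turn about z gives the same grasp; the last joint's range is limited). The gripper opens to 94 mm and grips with 3 to 60 N. Pads are 16 mm wide; open, the fingers measure 119 mm over their backs; the gripper's body (75 mm by 177 mm) begins 78 mm behind the grasp point.
Start: joints at [-1.292, 0.3, 1.521, -0, 1.321, -0.067], TCP at [0.186, -0.517, 0.205] pointing down, gripper open.
Joint ranges: [-3.03, 3.03], [-0.79, 2.21], [0.23, 2.52], [-1.04, 4.18], [0, 3.07], [-2.55, 2.55]. Speed limits (rad/s): [2.22, 2.22, 2.57, 3.14, 3.14, 3.14].

INTERFACE

Orientations are given as [roll, pitch, yaw] about the fixed x, y, z axes, in that order (R = Rz(yaw) Ry(pitch) Rx(roll)).
In Python, from station import ctrl gives the robot as it stands. The module is installed in compiled form; this text tells all that it offers.
- The arm moves only by the tool step_arm, never from a script. Its argument "deltas" is a list of rows, each an object with "dp": the shift along the tool's x, y, z scaled (see below), a list of three; "twist": the turn about the tool's z scaled (see below). In form: [{"dp": [tx, ty, tz], "twist": twist}, ...]. A call has 1 to 12 rows; each row shifts and turns the commanded pose from where the row before left it, along the tool's axes as they then stand; what a row does not reach is not made up. The controller multiplies each number of a shift by 0.04 m and each number of a turn by 4 degrees. A row lasts 1/10 s, in which the tool goes at most 50 mm and 8.59 degrees, less where a joint would pass 70% of its speed; a pose out of reach is approached as far as the arm can. A call with a number of a shift or a turn outside -1 to 1 is refused whole. A call with a gripper value outside its range is refused whole. "gripper" is the opening, from -1 (shut) to 1 (fully open), set as the call begins (left out, the last holds). The fingers move at their own pace and stop on an object; "squeeze" is the grip in N (left out, the last holds). Time passes only in rows, so rows that do not move let the fingers close. It gives the time, the measured TCP pose, the force, the opening and the grip force at its end, in the units of the state.
- ctrl.get_obs(): the state, without advancing time (a new reading comes with each control period).
- ctrl.camera(name): name is "scene" or "top"; returns (picture, depth): 400x640x3 uint8, red, green, blue; 400x640 float32, m along the optical axis (not along the pixel's ray), 0 where there is no reading.
- ctrl.get_calibration(name): a dict with "fx", "fy", "cx", "cy" (pixels), "world_to_cam" (4x4, takes a point from world to camera coordinates). Camera axes: x right, y down, z forward; pixel columns grow to the right and rows downward; lengths in m; the calibration is good to about 2 mm. A picture is of the moment at which its call begins. get_calibration takes no time and is no camera call.
- ctrl.hand_in(): hands the job in; it is judged then, once.
Trained networks look in the newest picture that a camera, given by its name, has taken for a name from the list of things; names that differ only in an ending like _2 or _b are one class to them, and where a whole thing is asked for, a point or a joint stands for the part that bears it (a point fixed in the world has none). Each returns a list of dicts, best first, with "conf" (0 to 1); they miss things now and then, are a little off and sometimes report something else, mostly with a low value. They report only what shows in the picture. A call takes as long as a camera call. They do not tell look-alikes from the thing itself.
- ctrl.spot_in(camera, label): "rect" ([left, top, right, bottom] as shares, 0 to 1, of the picture: columns of its width, rows of its height, round what is visible of it).
- ctrl.cut_out(camera, label): "pixels" (400x640 bool, what is visible of it) and "rect" ([left, top, right, bottom] as shares, 0 to 1, of the picture: columns of its width, rows of its height, round what is visible of it).
The state is a dict: "time_s": time; "qpos": joint angles; "joint_vel": joint speeds; "tau": joint torques, N m; "ee_pos": TCP position; "eef_rot": TCP orientation; "force": force on the tool from outside, world axes, zero at the start; "moment": the same for the moment, N m; "grip_width": finger opening in m; "grip_force": force on a finger pad.
Only numpy, scipy, OpenCV 4.12 (cv2) and the standard library are available. Lean on these libraries where they do the work, as an engineer would, in place of code of your own. Each camera call takes 0.05 s, during which the arm holds its last target. There are 200 camera calls.

TASK

Using the fingertips as a scraper, sweep all four cut pieces of rhubarb across the chopping board and over its edge, so that they drop into the black tray beside it. Only push them along: do not pick up, pinch or squash any piece. Leave the ramekin, the half lemon and the glass bowl where they stand.

Things in the scene. Friction and masses are not known exactly. Their poses are not given: they have to be found in the camera images.
- board: thick pale wooden chopping board, fixed: 300 mm along its x, 280 mm along its y, 60 mm thick (a butcher's block), flat top with no rim at z = 0.060. Origin at the centre of its underside, on the worktop (z = 0). Its x axis points away from the robot, give or take 0.25 rad.
- tray: shallow black open tray, fixed on the worktop along the board's +y or -y side (it changes), axes parallel to the board's. 300 mm along its x, 150 mm along its y, 30 mm high (rim 30 mm below the board's top), walls and floor 4 mm; 2 mm gap to the board. Origin at the centre of its underside, 217 mm from the board's centre along the board's y.
- ramekin: small white round ceramic ramekin, 64 mm across, 40 mm high, empty, loose, standing on the far (+x) part of the board, its centre about 108 mm beyond the board's centre. Origin at the centre of its underside. Stays where it is.
- half_lemon: half a lemon, cut face down, 57 mm across, 37 mm high, loose, on the far (+x) part of the board beside the ramekin (left or right of it). Origin at the centre of its cut face. Stays where it is.
- bowl: small clear glass bowl, 110 mm across the rim, 55 mm high, loose, on the worktop across the board from the tray, its centre 217 mm from the board's centre. Origin at the centre of its underside. Stays where it is.
- piece0: cut piece of red rhubarb stalk, firm, 42 x 22 mm (its x, y) and 16 mm high, about 25 g, loose, lying flat at any yaw on the near and middle part of the board (from 105 mm before to 30 mm beyond the board's centre in the board's x). Origin at the centre of its underside. Slides when pushed.
- piece1: cut piece of red rhubarb stalk, firm, 38 x 22 mm (its x, y) and 16 mm high, about 25 g, loose, lying flat at any yaw on the near and middle part of the board (from 105 mm before to 30 mm beyond the board's centre in the board's x). Origin at the centre of its underside. Slides when pushed.
- piece2: cut piece of red rhubarb stalk, firm, 34 x 24 mm (its x, y) and 16 mm high, about 25 g, loose, lying flat at any yaw on the near and middle part of the board (from 105 mm before to 30 mm beyond the board's centre in the board's x). Origin at the centre of its underside. Slides when pushed.
- piece3: cut piece of red rhubarb stalk, firm, 42 x 20 mm (its x, y) and 16 mm high, about 25 g, loose, lying flat at any yaw on the near and middle part of the board (from 105 mm before to 30 mm beyond the board's centre in the board's x). Origin at the centre of its underside. Slides when pushed.
Not all that is in view belongs to the job. Leave any blue or purple look-alike of the piece3 alone.

How it is judged:
At the end, for the whole second after the job is handed in: All four rhubarb pieces lie at rest in the tray: each origin inside the tray's outline and lower than 50 mm above the worktop, so below the board's top. The ramekin, half lemon and bowl are within 15 mm of where they started (x of piece0 in the frame of tray between -0.148 and 0.148 m and y of piece0 in the frame of tray between -0.075 and 0.075 m and height (world z) of each of piece0, piece1, piece2, piece3 below 0.05 m and linear speed of each of piece0, piece1, piece2, piece3 below 0.02 m/s and x of piece1 in the frame of tray between -0.148 and 0.148 m and y of piece1 in the frame of tray between -0.075 and 0.075 m and x of piece2 in the frame of tray between -0.148 and 0.148 m and y of piece2 in the frame of tray between -0.075 and 0.075 m and x of piece3 in the frame of tray between -0.148 and 0.148 m and y of piece3 in the frame of tray between -0.075 and 0.075 m and distance of each of ramekin, half_lemon, bowl from where it was at the start of the episode below 0.015 m); the robot touches nothing.
It fails at once if a rhubarb piece is lifted (its origin rises 30 mm or more above the board's top) (height (world z) of any of piece0, piece1, piece2, piece3 above 0.09 m).
It fails at once if a rhubarb piece is pinched or squashed (the fingers press it with more than 15 N) (contact force between the fingers and piece0 above 15 N or contact force between the fingers and piece1 above 15 N or contact force between the fingers and piece2 above 15 N or contact force between the fingers and piece3 above 15 N).
It fails at once if the ramekin, the half lemon or the glass bowl is shifted by more than 15 mm or tipped (distance of any of ramekin, half_lemon, bowl from where it was at the start of the episode above 0.015 m or angle between any of ramekin, half_lemon, bowl's own z axis and vertical above 0.35 rad).
It also fails if it takes over 72 s, if anything falls off the work surface, if the arm or the gripper's body presses on something with over 40 N, if the wrist force passes 120 N, or if a joint passes its speed limit or range.

## Working session

There is one attempt and no reset: what is moved stays moved. The work goes in short steps, Python scripts to look and compute and a tool call to move; the robot and the scene stay as the last step left them, time stands still between calls to the robot, and variables do not carry over. Pictures are saved under pics/ and viewed, at most 10 in all, crops included, and the job is handed in when it is done.

Besides the shell and the picture viewer there is one more tool, called as a command line: name --argument value ..., lists and objects as JSON in quotes. step_arm: Moves the arm, as the interface text tells. Its arguments: {"type":"object","properties":{"deltas":{"type":"array"},"gripper":{"type":"number"},"squeeze":{"type":"number"}},"required":["deltas"]}

```bash
mkdir -p pics; cat > h.py <<'E'
import numpy as np, cv2
from station import ctrl
def world(cam, depth):
    c=ctrl.get_calibration(cam); v,u=np.mgrid[0:400,0:640]
    z=depth; P=np.stack([(u-c['cx'])/c['fx']*z,(v-c['cy'])/c['fy']*z,z,np.ones_like(z)],-1)
    return (P@np.linalg.inv(np.array(c['world_to_cam'])).T)[...,:3]
def proj(cam,p):
    c=ctrl.get_calibration(cam); q=np.array(c['world_to_cam'])@np.append(p,1)
    return q[0]/q[2]*c['fx']+c['cx'], q[1]/q[2]*c['fy']+c['cy']
E
python3 - <<'E'
from h import *
o=ctrl.get_obs(); print(o['time_s'],o['ee_pos'],o['eef_rot'],o['force'])
im,d=ctrl.camera('top'); cv2.imwrite('pics/top0.png',im[...,::-1]); W=world('top',d); np.save('W0.npy',W)
for n in ['board','tray','ramekin','half_lemon','bowl','piece0','piece1','piece2','piece3']:
    for r in ctrl.cut_out('top',n)[:5]:
        m=r['pixels']&(d>0); p=W[m]; t=p[:,2]>np.percentile(p[:,2],70)-.006; rr=cv2.minAreaRect((p[t][:,:2]*1000).astype(np.float32))
        print(n,round(r['conf'],2),np.round(np.array(r['rect'])*[640,400,640,400]),'ctr',np.round(rr[0]),np.round(rr[1]),round(rr[2],1),'z',np.round(np.percentile(p[:,2],[10,90]),3))
im,d=ctrl.camera('scene'); cv2.imwrite('pics/sc0.png',im[...,::-1])
E
```

```text
0.0 [ 0.18634709 -0.51720346  0.20488594] [-3.14046136e+00 -7.60791500e-05  3.45774883e-01] [-0.71788568 -0.19618168  0.41688735]
board 0.6 [220. 156. 400. 343.] ctr [562.  31.] [280. 299.] 77.6 z [0.057 0.061]
tray 0.92 [366. 190. 474. 365.] ctr [ 516. -183.] [163. 313.] 77.7 z [0.001 0.018]
ramekin 0.85 [274. 160. 306. 198.] ctr [682.  79.] [62. 61.] 1.8 z [0.063 0.1  ]
half_lemon 0.9 [349. 186. 378. 213.] ctr [654. -62.] [43. 43.] 26.8 z [0.073 0.094]
bowl 0.92 [174. 192. 231. 249.] ctr [609. 244.] [107. 105.] 1.8 z [0.005 0.053]
piece0 0.8 [334. 114. 360. 126.] ctr [834. -36.] [20. 42.] 12.2 z [0.01  0.017]
piece0 0.73 [252. 280. 267. 295.] ctr [481. 124.] [24. 35.] 75.9 z [0.072 0.077]
piece0 0.72 [288. 124. 303. 142.] ctr [798.  74.] [44. 20.] 8.4 z [0.013 0.018]
piece0 0.72 [375. 133. 397. 144.] ctr [ 793. -116.] [42. 21.] 86.1 z [0.01  0.017]
piece0 0.62 [275. 219. 296. 234.] ctr [596.  81.] [22. 42.] 17.7 z [0.073 0.078]
piece1 0.8 [334. 114. 360. 126.] ctr [834. -36.] [20. 42.] 12.2 z [0.01  0.017]
piece1 0.73 [252. 280. 267. 295.] ctr [481. 124.] [24. 35.] 75.9 z [0.072 0.
[... 358 characters left out ...]
95.] ctr [481. 124.] [24. 35.] 75.9 z [0.072 0.077]
piece2 0.72 [288. 124. 303. 142.] ctr [798.  74.] [44. 20.] 8.4 z [0.013 0.018]
piece2 0.72 [375. 133. 397. 144.] ctr [ 793. -116.] [42. 21.] 86.1 z [0.01  0.017]
piece2 0.62 [275. 219. 296. 234.] ctr [596.  81.] [22. 42.] 17.7 z [0.073 0.078]
piece3 0.8 [334. 114. 360. 126.] ctr [834. -36.] [20. 42.] 12.2 z [0.01  0.017]
piece3 0.73 [252. 280. 267. 295.] ctr [481. 124.] [24. 35.] 75.9 z [0.072 0.077]
piece3 0.72 [288. 124. 303. 142.] ctr [798.  74.] [44. 20.] 8.4 z [0.013 0.018]
piece3 0.72 [375. 133. 397. 144.] ctr [ 793. -116.] [42. 21.] 86.1 z [0.01  0.017]
piece3 0.62 [275. 219. 296. 234.] ctr [596.  81.] [22. 42.] 17.7 z [0.073 0.078]
```

View pics/top0.png

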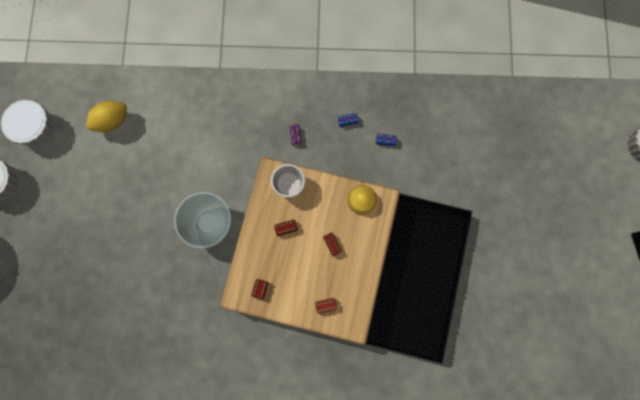

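View pics/sc0.png

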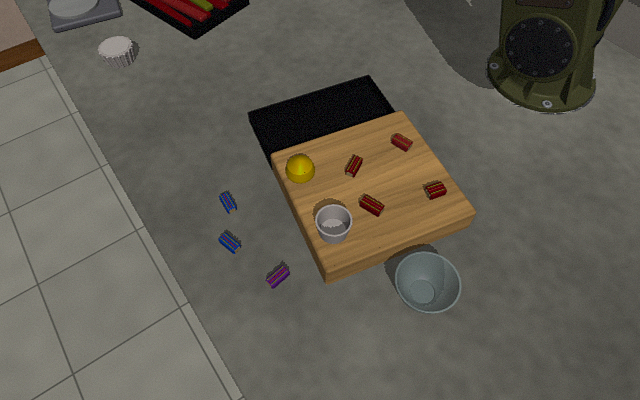

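The pictures show the board with the tray on its -y side (right in the top view) and the bowl at (203,220). The ramekin is at (288,181) and the lemon at (362,198).

Candidates in the top view:
- **Red, on the board:** (286,228), (332,244), (260,289) and (326,306). These are the four pieces I want.
- **Look-alikes, on the worktop:** blue at (348,120) and (386,140), purple at (295,134). I'll leave these alone.

Next I'll check the choice in one close crop and measure everything in the board frame.

```bash
cat >> h.py <<'E'
C=np.array([.562,.031]); TH=np.deg2rad(77.6-90)
R=np.array([[np.cos(TH),-np.sin(TH)],[np.sin(TH),np.cos(TH)]])
def tob(xy): return (np.asarray(xy)-C)@R   # world -> board frame
def pieces(im,W,d):
    hsv=cv2.cvtColor(im,cv2.COLOR_RGB2HSV); h,s,v=cv2.split(hsv)
    m=(((h<8)|(h>172))&(s>120)&(v>40)&(d>0)).astype(np.uint8)
    n,l,st,_=cv2.connectedComponentsWithStats(m)
    for i in range(1,n):
        if st[i,4]<40: continue
        p=W[l==i]; b=tob(p[:,:2])*1000
        if abs(b).max()>330: continue
        rr=cv2.minAreaRect(b.astype(np.float32))
        print('px',st[i,:4],'board mm',np.round(rr[0]),'size',np.round(rr[1]),'ang',round(rr[2]),'x',np.round([b[:,0].min(),b[:,0].max()]),'y',np.round([b[:,1].min(),b[:,1].max()]),'z',np.round(np.percentile(p[:,2],[10,90]),3))
def state():
    o=ctrl.get_obs(); print('t',round(o['time_s'],2),'tcp',np.round(o['ee_pos'],4),'board',np.round(tob(o['ee_pos'][:2])*1000,1),'yaw',round(o['eef_rot'][2],3),'want',round(TH+np.pi/2,3),'w',o['grip_width'],'F',np.round(o['force'],1))
E
python3 - <<'E'
from h import *
im=cv2.imread('pics/top0.png')[...,::-1].copy(); W=np.load('W0.npy')
pieces(im,W,np.ones((400,640)))
for n,p in dict(ram=(.682,.079),lem=(.654,-.062),bowl=(.609,.244),tray=(.516,-.183)).items(): print(n,np.round(tob(p)*1000))
cv2.imwrite('pics/crop.png',cv2.resize(im[100:370,210:480,::-1],None,fx=2.2,fy=2.2,interpolation=cv2.INTER_CUBIC))
state()
E
```

```text
px [275 222  22  13] board mm [-22.  26.] size [118.  39.] ang 34 x [-60.  36.] y [-23.  74.] z [0.073 0.077]
px [326 234  13  21] board mm [-15. -37.] size [90. 29.] ang 1 x [-60.  30.] y [-51. -21.] z [0.074 0.078]
px [254 280  10  18] board mm [-76.  34.] size [ 29. 115.] ang 30 x [-115.  -60.] y [-23.  80.] z [0.074 0.078]
px [316 301  20  10] board mm [-98. -52.] size [ 9. 36.] ang 29 x [-110.  -87.] y [-68. -35.] z [0.074 0.077]
ram [107.  73.]
lem [110. -71.]
bowl [  0. 218.]
tray [   1. -219.]
t 0.55 tcp [ 0.1864 -0.5174  0.2054] board [-249.1 -616.3] yaw 0.346 want 1.354 w 0.09442991708540166 F [-0.1 -0.  -0.4]
```

View pics/crop.png

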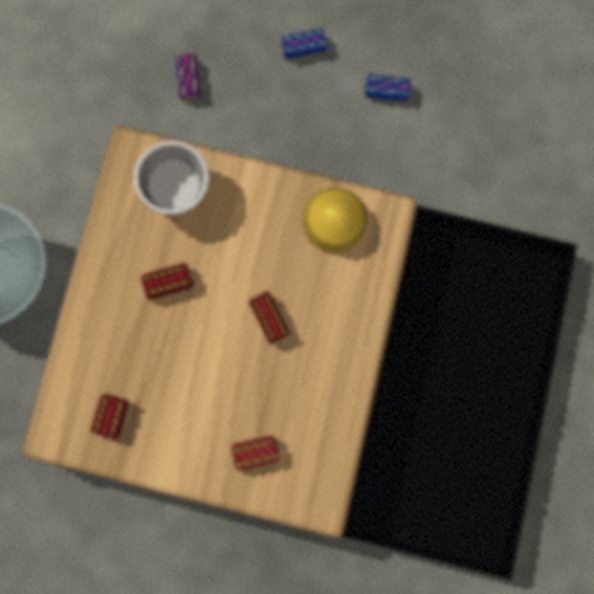

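step_arm --deltas '[{"dp": [0,0,0],"twist": -1},{"dp": [0,0,0],"twist": -1},{"dp": [0,0,0],"twist": -1},{"dp": [0,0,0],"twist": -1},{"dp": [0,0,0],"twist": -1},{"dp": [0,0,0],"twist": -1},{"dp": [0,0,0],"twist": -1},{"dp": [0,0,0],"twist": -1},{"dp": [0,0,0],"twist": -1},{"dp": [0,0,0],"twist": -1},{"dp": [0,0,0],"twist": -1},{"dp": [0,0,0],"twist": -1}]' --gripper -0.7

```text
time_s: 1.75
ee_pos: [0.1864, -0.5174, 0.2054]
eef_rot: [-3.142, 0.0, 1.186]
force: [0.0, -0.3, -0.1]
grip_width: 0.0143
grip_force: 0.0
```

step_arm --deltas '[{"dp": [0,0,0],"twist": -1},{"dp": [0,0,0],"twist": -1},{"dp": [0,0,0],"twist": -0.45},{"dp": [0,0,0],"twist": 0}]'

```text
time_s: 2.15
ee_pos: [0.1864, -0.5174, 0.2054]
eef_rot: [-3.142, -0.0, 1.355]
force: [0.7, -0.5, -0.0]
grip_width: 0.014
grip_force: 0.0
```

```bash
python3 -c "from h import *; state()"
```

```text
t 2.15 tcp [ 0.1864 -0.5174  0.2054] board [-249.1 -616.3] yaw 1.355 want 1.354 w 0.013985355918048979 F [ 0.7 -0.5 -0. ]
```

The crop confirms the four red pieces on the board, with the blue and purple ones off it. My colour-blob boxes were polluted by zero-height edge pixels, so I'll redo them cleanly.

```bash
sed -i 's/    m=(((h<8).*/    m=(((h<12)|(h>168))\&(s>100)\&(d>0)\&(W[...,2]>.066 if top else W[...,2]<.06)).astype(np.uint8)/; s/def pieces(im,W,d)/def pieces(im,W,d,top=True)/' h.py
python3 - <<'E'
from h import *
im,d=ctrl.camera('top'); W=world('top',d); pieces(im,W,d)
E
```

```text
px [274 220  24  16] board mm [23. 56.] size [22. 41.] ang 32 x [ 4. 39.] y [34. 78.] z [0.073 0.077]
px [323 233  16  23] board mm [ 12. -35.] size [41. 16.] ang 38 x [-6. 32.] y [-51. -17.] z [0.073 0.077]
px [251 279  17  21] board mm [-99.  74.] size [24. 34.] ang 88 x [-116.  -83.] y [61. 86.] z [0.073 0.078]
px [315 298  22  16] board mm [-98. -52.] size [22. 38.] ang 28 x [-115.  -82.] y [-72. -32.] z [0.073 0.077]
```

step_arm --deltas '[{"dp": [0.95,0.24,0],"twist": 0},{"dp": [0.95,0.24,0],"twist": 0},{"dp": [0.95,0.24,0],"twist": 0},{"dp": [0.95,0.24,0],"twist": 0},{"dp": [0.95,0.24,0],"twist": 0},{"dp": [0.95,0.24,0],"twist": 0},{"dp": [0.95,0.24,0],"twist": 0},{"dp": [0.95,0.24,0],"twist": 0},{"dp": [0.95,0.24,0],"twist": 0},{"dp": [0.95,0.24,0],"twist": 0},{"dp": [0.95,0.24,0],"twist": 0},{"dp": [0.95,0.24,0],"twist": 0}]'

```text
time_s: 3.4
ee_pos: [0.3972, -0.0952, 0.2057]
eef_rot: [3.141, 0.0, 1.353]
force: [1.2, -0.6, -0.1]
grip_width: 0.0142
grip_force: 0.0
```

step_arm --deltas '[{"dp": [0.95,0.22,0],"twist": 0},{"dp": [0.95,0.22,0],"twist": 0},{"dp": [0.95,0.22,0],"twist": 0},{"dp": [0.95,0.22,0],"twist": 0},{"dp": [0,0,0.5],"twist": 0},{"dp": [0,0,0.8],"twist": 0},{"dp": [0,0,0.8],"twist": 0},{"dp": [0,0,0],"twist": 0},{"dp": [0,0,0],"twist": 0}]'

```text
time_s: 4.3
ee_pos: [0.464, 0.0441, 0.1223]
eef_rot: [-3.142, -0.0, 1.354]
force: [0.4, 0.1, 0.7]
grip_width: 0.0145
grip_force: 0.0
```

```bash
python3 -c "from h import *; state()"
```

```text
t 4.3 tcp [0.464  0.0441 0.1223] board [-98.5  -8.2] yaw 1.354 want 1.354 w 0.014484362454735453 F [0.4 0.1 0.7]
```

step_arm --deltas '[{"dp": [0,0,0.7],"twist": 0},{"dp": [0,0,0.5],"twist": 0},{"dp": [0,0,0.2],"twist": 0},{"dp": [-0.1,0,0],"twist": 0},{"dp": [-0.15,0,0],"twist": 0},{"dp": [-0.15,0,0],"twist": 0},{"dp": [-0.15,0,0],"twist": 0},{"dp": [-0.2,0,0],"twist": 0},{"dp": [-0.2,0,0],"twist": 0},{"dp": [-0.2,0,0],"twist": 0},{"dp": [-0.2,0,0],"twist": 0},{"dp": [-0.2,0,0],"twist": 0}]'

```text
time_s: 5.5
ee_pos: [0.4503, -0.0171, 0.0655]
eef_rot: [3.142, -0.0, 1.354]
force: [-0.5, 1.5, 1.5]
grip_width: 0.0142
grip_force: 0.4
```

```bash
python3 - <<'E'
from h import *
state(); im,d=ctrl.camera('scene'); cv2.imwrite('pics/s1.png',cv2.resize(im[60:300,220:540,::-1],None,fx=2.4,fy=2.4))
E
```

```text
t 5.5 tcp [ 0.4503 -0.0171  0.0655] board [-98.8 -71. ] yaw 1.354 want 1.354 w 0.01418776427880331 F [-0.5  1.5  1.5]
```

View pics/s1.png

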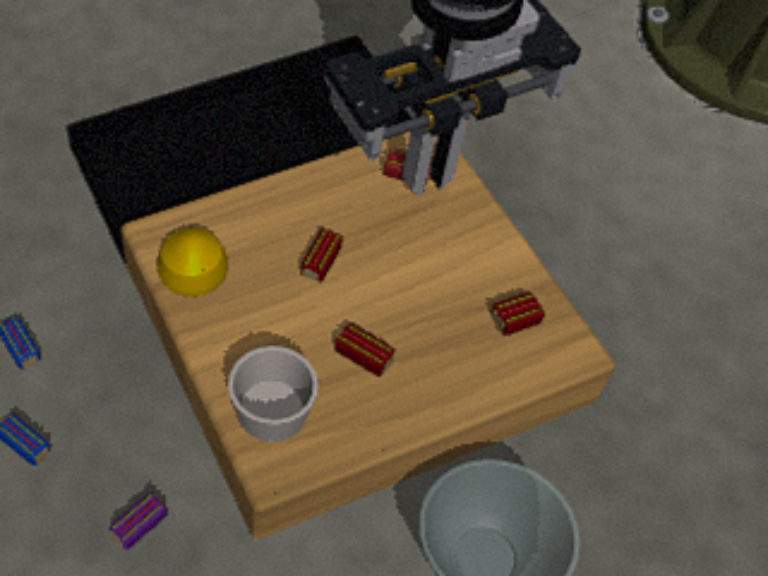

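The crop shows the piece at about (395,163), pushed along in front of the fingers and flat on the board. I'll keep going over the edge.

step_arm --deltas '[{"dp": [-0.2,0,0],"twist": 0},{"dp": [-0.2,0,0],"twist": 0},{"dp": [-0.2,0,0],"twist": 0},{"dp": [-0.2,0,0],"twist": 0},{"dp": [-0.2,0,0],"twist": 0},{"dp": [-0.2,0,0],"twist": 0},{"dp": [-0.2,0,0],"twist": 0},{"dp": [-0.2,0,0],"twist": 0},{"dp": [-0.2,0,0],"twist": 0},{"dp": [-0.2,0,0],"twist": 0},{"dp": [-0.2,0,0],"twist": 0},{"dp": [-0.1,0,0],"twist": 0}]'

```text
time_s: 6.75
ee_pos: [0.4305, -0.107, 0.0654]
eef_rot: [-3.142, 0.0, 1.354]
force: [-0.1, 0.5, -0.6]
grip_width: 0.0144
grip_force: 0.0
```

step_arm --deltas '[{"dp": [0,0,-0.5],"twist": 0},{"dp": [0,0,-1],"twist": 0},{"dp": [0.5,0,-0.5],"twist": 0},{"dp": [0.95,0,0],"twist": 0},{"dp": [0.95,0,0],"twist": 0},{"dp": [0.95,0,0],"twist": 0},{"dp": [0.95,0,0],"twist": 0},{"dp": [0.95,0,0],"twist": 0},{"dp": [0.95,0,0],"twist": 0},{"dp": [0.5,0,0],"twist": 0},{"dp": [0,0,0],"twist": 0}]'

```text
time_s: 7.85
ee_pos: [0.4882, 0.1573, 0.1452]
eef_rot: [-3.141, -0.0, 1.357]
force: [-0.5, -0.1, 0.2]
grip_width: 0.014
grip_force: 0.0
```

```bash
python3 - <<'E'
from h import *
state(); im,d=ctrl.camera('top'); W=world('top',d); pieces(im,W,d); pieces(im,W,d,False)
E
```

```text
t 7.85 tcp [0.4882 0.1573 0.1452] board [-99.2 107.5] yaw 1.357 want 1.354 w 0.014028667905869582 F [-0.5 -0.1  0.2]
px [274 220  24  16] board mm [23. 56.] size [22. 42.] ang 31 x [ 5. 39.] y [34. 77.] z [0.073 0.077]
px [324 233  15  23] board mm [ 12. -34.] size [41. 17.] ang 34 x [-7. 33.] y [-51. -18.] z [0.073 0.077]
px [250 279  18  21] board mm [-100.   66.] size [41. 33.] ang 84 x [-116.  -83.] y [45. 86.] z [0.073 0.077]
px [370 315  13  24] board mm [-116. -159.] size [44. 25.] ang 12 x [-137.  -95.] y [-173. -145.] z [0.003 0.027]
```

The first piece is in the tray. The next one is at (-99, 74).

step_arm --deltas '[{"dp": [0,0,1],"twist": 0},{"dp": [0,0,0.75],"twist": 0},{"dp": [0,0,0.23],"twist": 0},{"dp": [-0.1,0,0],"twist": 0},{"dp": [-0.15,0,0],"twist": 0},{"dp": [-0.2,0,0],"twist": 0},{"dp": [-0.25,0,0],"twist": 0},{"dp": [-0.3,0,0],"twist": 0},{"dp": [-0.3,0,0],"twist": 0},{"dp": [-0.3,0,0],"twist": 0},{"dp": [-0.3,0,0],"twist": 0},{"dp": [-0.3,0,0],"twist": 0}]'

```text
time_s: 9.1
ee_pos: [0.4691, 0.0685, 0.0663]
eef_rot: [-3.142, -0.0, 1.354]
force: [-0.1, 1.0, 0.5]
grip_width: 0.014
grip_force: 0.2
```

step_arm --deltas '[{"dp": [-0.3,0,0],"twist": 0},{"dp": [-0.3,0,0],"twist": 0},{"dp": [-0.3,0,0],"twist": 0},{"dp": [-0.3,0,0],"twist": 0},{"dp": [-0.3,0,0],"twist": 0},{"dp": [-0.3,0,0],"twist": 0},{"dp": [-0.2,0,0],"twist": 0}]'

```text
time_s: 9.8
ee_pos: [0.4519, -0.0097, 0.0662]
eef_rot: [-3.141, 0.0, 1.354]
force: [0.8, 1.0, -0.3]
grip_width: 0.0141
grip_force: 0.1
```

```bash
python3 - <<'E'
from h import *
state(); im,d=ctrl.camera('scene'); W=world('scene',d); pieces(im,W,d); cv2.imwrite('pics/s2.png',cv2.resize(im[60:300,220:540,::-1],None,fx=2.4,fy=2.4))
E
```

```text
t 9.8 tcp [ 0.4519 -0.0097  0.0662] board [-98.8 -63.4] yaw 1.354 want 1.354 w 0.014094529794113287 F [ 0.8  1.  -0.3]
px [345 155  18  21] board mm [ 16. -38.] size [42. 21.] ang 41 x [-5. 37.] y [-57. -18.] z [0.071 0.077]
px [360 195  24  21] board mm [26. 55.] size [23. 42.] ang 30 x [ 9. 43.] y [35. 78.] z [0.07  0.078]
```

View pics/s2.png

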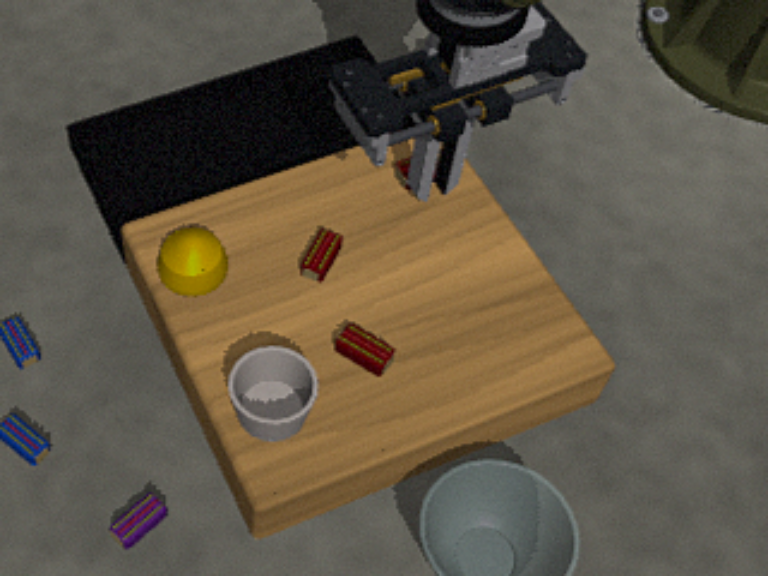

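The piece at (410,170) is still riding ahead of the blade. I'll push it over the edge, lift, and move behind the next piece at (13, -35).

step_arm --deltas '[{"dp": [-0.25,0,0],"twist": 0},{"dp": [-0.25,0,0],"twist": 0},{"dp": [-0.25,0,0],"twist": 0},{"dp": [-0.25,0,0],"twist": 0},{"dp": [-0.25,0,0],"twist": 0},{"dp": [-0.25,0,0],"twist": 0},{"dp": [-0.25,0,0],"twist": 0},{"dp": [-0.25,0,0],"twist": 0},{"dp": [-0.25,0,0],"twist": 0},{"dp": [-0.2,0,0],"twist": 0}]'

```text
time_s: 10.85
ee_pos: [0.4309, -0.1052, 0.0663]
eef_rot: [3.142, 0.0, 1.354]
force: [-0.8, 0.0, 0.5]
grip_width: 0.0143
grip_force: 0.0
```

step_arm --deltas '[{"dp": [0,0,-0.5],"twist": 0},{"dp": [0,0,-1],"twist": 0},{"dp": [0.2,0.2,-0.5],"twist": 0},{"dp": [0.8,0.5,0],"twist": 0},{"dp": [0.8,0.5,0],"twist": 0},{"dp": [0.8,0.5,0],"twist": 0},{"dp": [0.8,0.5,0],"twist": 0},{"dp": [0.8,0.5,0],"twist": 0},{"dp": [0,0.1,0],"twist": 0},{"dp": [0,0,0],"twist": 0}]'

```text
time_s: 11.85
ee_pos: [0.5766, 0.0357, 0.1456]
eef_rot: [-3.141, 0.0, 1.356]
force: [-0.4, 0.7, 0.2]
grip_width: 0.0141
grip_force: 0.0
```

```bash
python3 - <<'E'
from h import *
state(); im,d=ctrl.camera('top'); W=world('top',d); pieces(im,W,d); pieces(im,W,d,False)
E
```

```text
t 11.85 tcp [0.5766 0.0357 0.1456] board [13.3  7.7] yaw 1.356 want 1.354 w 0.014096387797506018 F [-0.4  0.7  0.2]
px [327 243  12  13] board mm [ -4. -40.] size [35. 21.] ang 8 x [-22.  13.] y [-50. -27.] z [0.073 0.079]
px [386 301  21  18] board mm [ -74. -191.] size [29. 39.] ang 2 x [-89. -59.] y [-211. -171.] z [0.003 0.021]
px [371 315  13  23] board mm [-116. -160.] size [42. 25.] ang 17 x [-136.  -93.] y [-176. -145.] z [0.004 0.027]
```

Two are in the tray. Next is the third piece.

step_arm --deltas '[{"dp": [0,0,1],"twist": 0},{"dp": [0,0,0.75],"twist": 0},{"dp": [0,0,0.23],"twist": 0},{"dp": [-0.1,0,0],"twist": 0},{"dp": [-0.15,0,0],"twist": 0},{"dp": [-0.2,0,0],"twist": 0},{"dp": [-0.2,0,0],"twist": 0},{"dp": [-0.25,0,0],"twist": 0},{"dp": [-0.25,0,0],"twist": 0},{"dp": [-0.25,0,0],"twist": 0}]'

```text
time_s: 12.9
ee_pos: [0.5644, -0.0199, 0.0672]
eef_rot: [3.141, -0.0, 1.354]
force: [-0.6, 1.1, -0.0]
grip_width: 0.0139
grip_force: 0.2
```

```bash
python3 - <<'E'
from h import *
state(); im,d=ctrl.camera('scene'); W=world('scene',d); pieces(im,W,d); cv2.imwrite('pics/s3.png',cv2.resize(im[60:300,220:540,::-1],None,fx=2.4,fy=2.4))
E
```

```text
t 12.9 tcp [ 0.5644 -0.0199  0.0672] board [ 13.2 -49.2] yaw 1.354 want 1.354 w 0.013920634818718892 F [-0.6  1.1 -0. ]
px [360 195  24  20] board mm [25. 55.] size [24. 42.] ang 31 x [ 9. 44.] y [35. 77.] z [0.07  0.077]
```

View pics/s3.png

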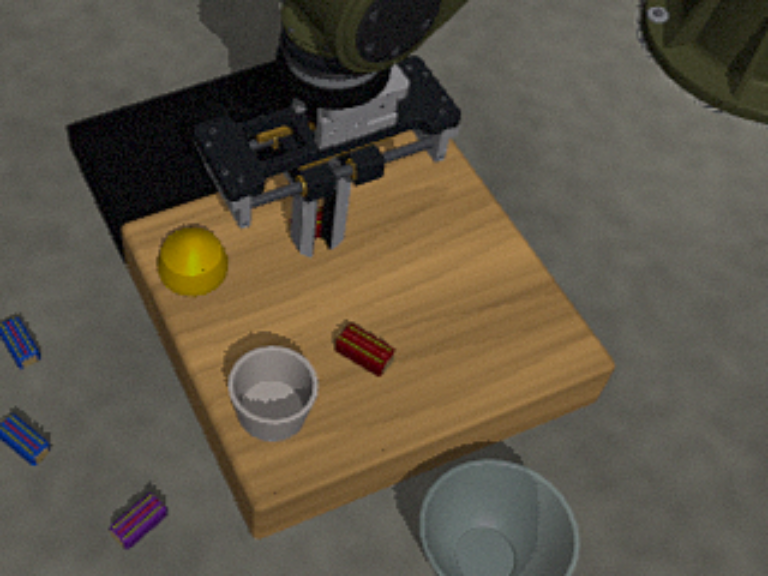

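The third piece shows between the fingers at (320,220) and sits ahead of the blade. I'll push it over, then move behind the last one at (24, 56).

step_arm --deltas '[{"dp": [-0.25,0,0],"twist": 0},{"dp": [-0.25,0,0],"twist": 0},{"dp": [-0.25,0,0],"twist": 0},{"dp": [-0.25,0,0],"twist": 0},{"dp": [-0.25,0,0],"twist": 0},{"dp": [-0.25,0,0],"twist": 0},{"dp": [-0.25,0,0],"twist": 0},{"dp": [-0.25,0,0],"twist": 0},{"dp": [-0.25,0,0],"twist": 0},{"dp": [-0.25,0,0],"twist": 0},{"dp": [-0.25,0,0],"twist": 0},{"dp": [-0.1,0,0],"twist": 0}]'

```text
time_s: 14.15
ee_pos: [0.5399, -0.1313, 0.067]
eef_rot: [3.142, 0.0, 1.354]
force: [0.4, 0.2, -0.6]
grip_width: 0.0142
grip_force: 0.0
```

step_arm --deltas '[{"dp": [0,0,-0.5],"twist": 0},{"dp": [0,0,-1],"twist": 0},{"dp": [0.2,0,-0.5],"twist": 0},{"dp": [0.95,0.04,0],"twist": 0},{"dp": [0.95,0.04,0],"twist": 0},{"dp": [0.95,0.04,0],"twist": 0},{"dp": [0.95,0.04,0],"twist": 0},{"dp": [0.95,0.04,0],"twist": 0},{"dp": [0.95,0.04,0],"twist": 0},{"dp": [0.8,0.03,0],"twist": 0},{"dp": [0,0,0],"twist": 0}]'

```text
time_s: 15.25
ee_pos: [0.6083, 0.1325, 0.1467]
eef_rot: [-3.141, -0.0, 1.358]
force: [-0.1, 0.2, -0.3]
grip_width: 0.0142
grip_force: 0.0
```

```bash
python3 - <<'E'
from h import *
state(); im,d=ctrl.camera('top'); W=world('top',d); pieces(im,W,d); pieces(im,W,d,False)
E
```

```text
t 15.25 tcp [0.6083 0.1325 0.1467] board [ 23.4 109.1] yaw 1.358 want 1.354 w 0.014172850854776054 F [-0.1  0.2 -0.3]
px [275 220  23  16] board mm [ 6. 47.] size [60. 39.] ang 26 x [-21.  39.] y [34. 73.] z [0.072 0.078]
px [392 257  14  25] board mm [   3. -179.] size [48. 24.] ang 1 x [-21.  27.] y [-191. -167.] z [0.003 0.025]
px [386 300  22  18] board mm [ -73. -193.] size [30. 41.] ang 3 x [-89. -59.] y [-213. -172.] z [0.003 0.021]
px [371 315  13  24] board mm [-116. -162.] size [44. 23.] ang 18 x [-138.  -94.] y [-176. -145.] z [0.003 0.027]
```

Three are in. Now the last piece.

step_arm --deltas '[{"dp": [0,0,1],"twist": 0},{"dp": [0,0,0.75],"twist": 0},{"dp": [0,0,0.25],"twist": 0},{"dp": [-0.1,0,0],"twist": 0},{"dp": [-0.15,0,0],"twist": 0},{"dp": [-0.2,0,0],"twist": 0},{"dp": [-0.2,0,0],"twist": 0},{"dp": [-0.25,0,0],"twist": 0},{"dp": [-0.25,0,0],"twist": 0},{"dp": [-0.25,0,0],"twist": 0},{"dp": [-0.25,0,0],"twist": 0},{"dp": [-0.25,0,0],"twist": 0}]'

```text
time_s: 16.5
ee_pos: [0.5917, 0.054, 0.0671]
eef_rot: [3.142, -0.0, 1.354]
force: [0.0, 1.1, -0.4]
grip_width: 0.014
grip_force: 0.3
```

step_arm --deltas '[{"dp": [-0.25,0,0],"twist": 0},{"dp": [-0.25,0,0],"twist": 0},{"dp": [-0.25,0,0],"twist": 0},{"dp": [-0.25,0,0],"twist": 0},{"dp": [-0.25,0,0],"twist": 0},{"dp": [-0.25,0,0],"twist": 0}]'

```text
time_s: 17.1
ee_pos: [0.5788, -0.0045, 0.067]
eef_rot: [-3.142, -0.0, 1.355]
force: [-0.2, 0.7, 0.9]
grip_width: 0.0141
grip_force: 0.3
```

```bash
python3 - <<'E'
from h import *
state(); im,d=ctrl.camera('scene'); W=world('scene',d); pieces(im,W,d); cv2.imwrite('pics/s4.png',cv2.resize(im[60:300,220:540,::-1],None,fx=2.4,fy=2.4))
E
```

```text
t 17.1 tcp [ 0.5788 -0.0045  0.067 ] board [ 24.  -31.1] yaw 1.355 want 1.354 w 0.014137547216566296 F [-0.2  0.7  0.9]
px [331 157   9   6] board mm [ 44. -61.] size [16. 15.] ang 66 x [35. 54.] y [-70. -52.] z [0.075 0.078]
px [330 164  10   5] board mm [ 50. -50.] size [ 5. 17.] ang 64 x [42. 57.] y [-56. -44.] z [0.068 0.076]
```

View pics/s4.png

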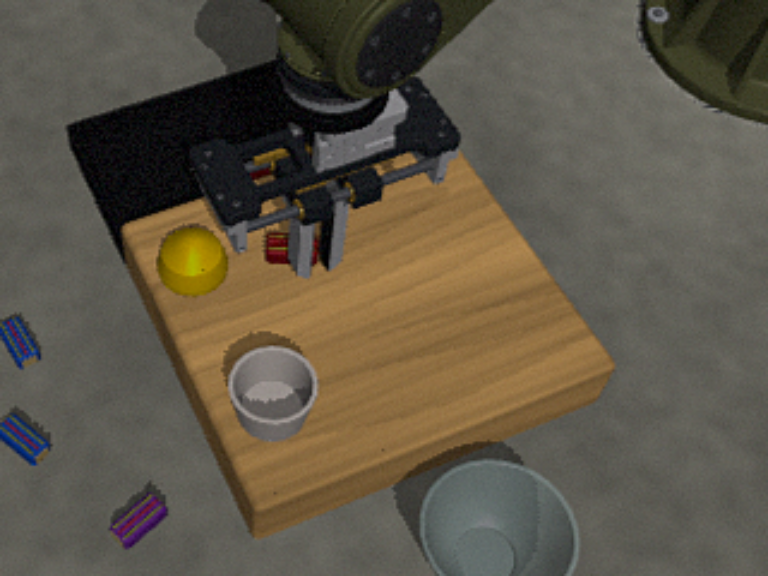

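The last piece lies flat along the blade but sticks out on the lemon side, to x≈57. The lemon starts at x≈82, so I'll back off, recentre the blade on it by +13 mm, and go on.

step_arm --deltas '[{"dp": [0.25,0,0],"twist": 0},{"dp": [0,0.32,0],"twist": 0},{"dp": [-0.1,0,0],"twist": 0},{"dp": [-0.15,0,0],"twist": 0},{"dp": [-0.2,0,0],"twist": 0},{"dp": [-0.2,0,0],"twist": 0},{"dp": [-0.2,0,0],"twist": 0},{"dp": [-0.2,0,0],"twist": 0}]'

```text
time_s: 17.95
ee_pos: [0.5843, -0.0385, 0.0671]
eef_rot: [3.142, 0.0, 1.354]
force: [-0.1, 0.7, -0.5]
grip_width: 0.0141
grip_force: 0.1
```

```bash
python3 - <<'E'
from h import *
state(); im,d=ctrl.camera('scene'); W=world('scene',d); pieces(im,W,d); cv2.imwrite('pics/s5.png',cv2.resize(im[100:220,250:410,::-1],None,fx=4,fy=4))
E
```

```text
t 17.95 tcp [ 0.5843 -0.0385  0.0671] board [ 36.7 -63.1] yaw 1.354 want 1.354 w 0.014090106051278535 F [-0.1  0.7 -0.5]
px [321 148   8  13] board mm [ 58. -82.] size [32. 11.] ang 73 x [48. 62.] y [-96. -65.] z [0.069 0.077]
```

View pics/s5.png

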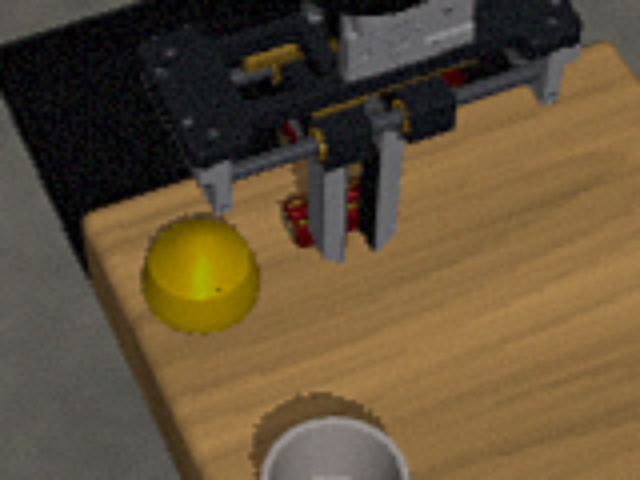

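The piece (290–360, 190–240) is now well centred on the blade and clear of the lemon at (200,273). I'll finish the sweep, lift, and draw back clear.

step_arm --deltas '[{"dp": [-0.25,0,0],"twist": 0},{"dp": [-0.25,0,0],"twist": 0},{"dp": [-0.25,0,0],"twist": 0},{"dp": [-0.25,0,0],"twist": 0},{"dp": [-0.25,0,0],"twist": 0},{"dp": [-0.25,0,0],"twist": 0},{"dp": [-0.25,0,0],"twist": 0},{"dp": [-0.25,0,0],"twist": 0},{"dp": [-0.25,0,0],"twist": 0},{"dp": [-0.2,0,0],"twist": 0}]'

```text
time_s: 19.0
ee_pos: [0.5633, -0.1343, 0.067]
eef_rot: [-3.142, 0.0, 1.354]
force: [0.1, 0.3, 0.2]
grip_width: 0.0141
grip_force: 0.0
```

step_arm --deltas '[{"dp": [0,0,-0.5],"twist": 0},{"dp": [0,0,-1],"twist": 0},{"dp": [0,0,-1],"twist": 0},{"dp": [-0.5,0,-1],"twist": 0},{"dp": [-0.9,-0.4,0],"twist": 0},{"dp": [-0.9,-0.4,0],"twist": 0},{"dp": [-0.9,-0.4,0],"twist": 0},{"dp": [-0.9,-0.4,0],"twist": 0},{"dp": [-0.9,-0.4,0],"twist": 0},{"dp": [-0.9,-0.4,0],"twist": 0},{"dp": [-0.9,-0.4,0],"twist": 0},{"dp": [0,0,0],"twist": 0}]'

```text
time_s: 20.2
ee_pos: [0.3933, -0.3781, 0.207]
eef_rot: [-3.141, 0.0, 1.351]
force: [1.4, 1.2, 0.9]
grip_width: 0.0139
grip_force: 0.0
```

```bash
python3 - <<'E'
from h import *
state(); im,d=ctrl.camera('top'); W=world('top',d); pieces(im,W,d); pieces(im,W,d,False)
for n in ['ramekin','half_lemon','bowl']:
    r=ctrl.cut_out('top',n)[0]; p=W[r['pixels']&(d>0)]; t=p[:,2]>np.percentile(p[:,2],70)-.006; print(n,np.round(cv2.minAreaRect((p[t][:,:2]*1000).astype(np.float32))[0]))
cv2.imwrite('pics/end.png',cv2.resize(im[100:370,210:480,::-1],None,fx=2.2,fy=2.2))
E
```

```text
t 20.2 tcp [ 0.3933 -0.3781  0.207 ] board [ -77.  -435.8] yaw 1.351 want 1.354 w 0.013867329168557456 F [1.4 1.2 0.9]
px [391 236  18  47] board mm [  22. -173.] size [92. 31.] ang 6 x [-23.  68.] y [-190. -156.] z [0.003 0.033]
px [386 301  22  18] board mm [ -74. -192.] size [29. 40.] ang 2 x [-89. -59.] y [-212. -171.] z [0.004 0.021]
px [370 315  14  24] board mm [-116. -159.] size [44. 28.] ang 16 x [-138.  -95.] y [-175. -145.] z [0.003 0.027]
ramekin [681.  79.]Traceback (most recent call last):
  File "<stdin>", line 4, in <module>
IndexError: list index out of range
```

```bash
python3 - <<'E'
from h import *
im,d=ctrl.camera('top'); W=world('top',d)
for n in ['half_lemon','bowl']:
  for r in ctrl.cut_out('top',n)[:1]:
    p=W[r['pixels']&(d>0)]; t=p[:,2]>np.percentile(p[:,2],70)-.006; print(n,np.round(cv2.minAreaRect((p[t][:,:2]*1000).astype(np.float32))[0]))
a=cv2.imread('pics/top0.png')[...,::-1]; print('lemon diff',np.abs(a[183:216,345:382].astype(int)-im[183:216,345:382]).mean())
cv2.imwrite('pics/end.png',cv2.resize(im[100:370,210:480,::-1],None,fx=2.2,fy=2.2))
E
```

```text
half_lemon [655. -62.]
bowl [608. 243.]
lemon diff 2.5683865683865683
```

View pics/end.png

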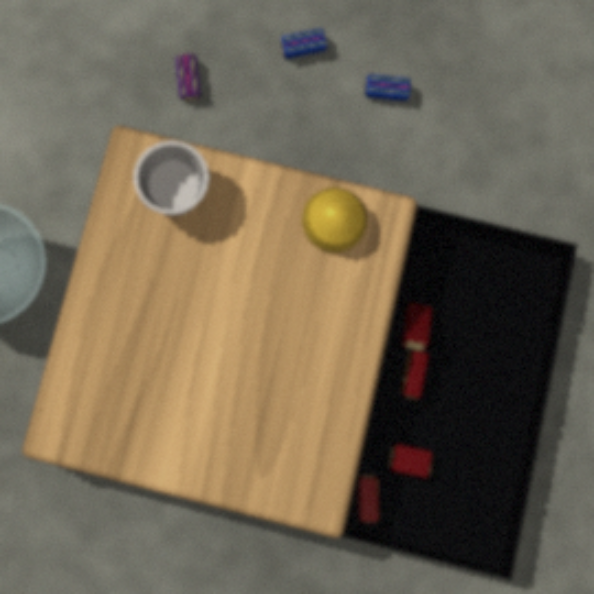

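The end picture shows all four pieces in the tray, at crop pixels (418,325), (415,375), (411,461) and (369,499). The board is clear of rhubarb, and the ramekin, lemon and bowl have not moved, so I'm handing in.

```bash
python3 -c "from station import ctrl; print(ctrl.hand_in())"
```

```text
the job is handed in; nothing more can be done
None
```

All four rhubarb pieces were swept into the tray; the ramekin, half lemon and bowl measured within about 1 mm of where they started, and the job was handed in at about 20 s (no verdict was returned).

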